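# Snap the cover onto the fuse tray

## Task

Close the boat fuse tray: pick up the holed laminate cover plate by its rib, set it down gently with its four holes over the tray's four snap standoffs, and then press it evenly until every standoff has clicked through and the cover sits fully home on all four. Do not drop the cover onto the tray, and leave the other things on the bench where they are.

Things in the scene. Friction and masses are not known exactly. Their poses are not given: they have to be found in the camera images.
- tray: Boat fuse tray, fixed on the bench: shallow grey plastic tray 230 x 180 mm (x, y), rim 14 mm high, black fuse blocks inside lower than 26 mm. Origin: centre of its underside, on the bench; x along its long side, z up. Four alike off-white nylon snap standoffs stand at (+-72, +-48) mm (see post0 and post1).
- post0 (a point): Centre of the flat shoulder of the snap standoff at (-72, -48) mm of the tray, 34 mm above the bench. Round post, 18 mm diameter; on the shoulder stands a 9 mm pin with pointed tip, 21 mm tall, with two spring barbs reaching 10 mm from the pin's axis along the tray's +x and -x, widest 8 mm above the shoulder.
- post1 (a point): The same point of the standoff at (-72, +48) mm. A cover set down on the barbs rests with its underside about 10 mm above the shoulders. Pushed down (about 5 N per standoff, 13 to 20 N for all four) it squeezes the barbs in and snaps home onto the shoulders, held by the barbs; a hole is clicked through when within 2.5 mm of home.
- post2 (a point): The same point of the standoff at (+72, -48) mm.
- post3 (a point): The same point of the standoff at (+72, +48) mm.
- cover_mid (a point): Cover plate, loose, lying flat, rib up: pale laminate 190 x 140 mm (x, y), 5 mm thick, about 0.22 kg. A solid grip rib in the middle of its top is 90 mm long (x), 24 mm wide (y), its top 37 mm above the cover's underside. This point: middle of the cover, 18.5 mm above the underside; x along the long side, z up. It also fits turned half round.
- hole0 (a point): Centre of a 15 mm square hole through the cover, at its underside (-72, -48 mm from the cover's middle).
- hole1 (a point): Centre of a 15 mm square hole through the cover, at its underside (-72, +48 mm from the cover's middle).
- hole2 (a point): Centre of a 15 mm square hole through the cover, at its underside (+72, -48 mm from the cover's middle).
- hole3 (a point): Centre of a 15 mm square hole through the cover, at its underside (+72, +48 mm from the cover's middle).
- tape: Bystander: roll of tape, ring 110 mm across and 48 mm high, lying flat; origin at the centre of its underside.
- cup: Bystander: white mixing cup, 86 mm across, 95 mm high; origin at the centre of its underside.
- can: Bystander: metal can, 80 mm across, 110 mm high; origin at the centre of its underside.
- roller: Bystander: laminating roller lying flat, 175 mm long, up to 32 mm high; origin near its middle on the bench, handle along its -x.
Not all that is in view belongs to the job. Leave any orange or purple look-alike of the part that bears cover_mid alone.

How it is judged:
By the outcome, as a careful person would: the job done as asked, in the order asked, and still so for the second after the job is handed in, with the robot touching nothing.
It also fails if it takes over 48 s, if anything falls off the work surface, if the arm or the gripper's body presses on something with over 40 N, if the wrist force passes 120 N, or if a joint passes its speed limit or range.

## Robot

A 7-joint arm with a two-finger parallel gripper is mounted at the origin on the work surface. World frame = base frame: x ahead of the robot, y to its left, z up, the work surface at z = 0. Lengths are in m, angles in rad, forces in N, time in s.
With the tool pointing down it reaches from about 0.425 to 0.8 m from the base axis. Payload 8.3 kg.
Tool frame: the origin (TCP) lies on the centre line of the jaws, within the pads' length; the fingertips stand 8 mm ahead of it and the grasp point (between the pads) lies 11 mm behind it; z points along the fingers, y is the line along which they close (so a half turn about z gives the same grasp; the last joint's range is limited). The gripper opens to 85 mm and grips with 20 to 120 N. Pads are 22 mm wide; open, the fingers measure 114 mm over their backs; the gripper's body (76 mm by 85 mm) begins 54 mm behind the grasp point. The pads swing forward as they close: fully open they stand 13 mm farther back than shut.
Start: joints at [1.281, 0.383, 0.016, 1.37, -0.006, 1.388, -0.046], TCP at [0.141, -0.609, 0.239] pointing down, gripper open.
Joint ranges: [-2.95, 2.95], [-0.25, 2.06], [-1.52, 1.56], [0.18, 2.33], [-1.44, 4.58], [0.02, 2.06], [-3.01, 3.01]. Speed limits (rad/s): [2.39, 2.39, 3.01, 3.01, 3.14, 3.14, 3.14].

## Interface

Orientations are given as a unit quaternion [w, x, y, z].
In Python, from rig import ctrl, cams gives the robot as it stands.
- The arm moves only by the shell command python3 -m jog 'ROWS' [FORCE]. ROWS is a JSON object of lists of equal length, an entry for each row: "angular": the turn, a rotation vector about the tool's x, y, z in rad, a list of three; "xyz": the shift along the tool's x, y, z in m, a list of three; "hand": the finger opening in m, from 0 to 0.0854. A call has 1 to 8 rows; each row shifts and turns the commanded pose from where the row before left it, along the tool's axes as they then stand; what a row does not reach is not made up. A row lasts 1/8 s, in which the tool goes at most 62.5 mm and 10.7 degrees, less where a joint would pass 70% of its speed; a pose out of reach is approached as far as the arm can. A call with a gripper value outside its range is refused whole. The fingers move at their own pace and stop on an object; FORCE is the grip in N (left out, the last holds). Time passes only in rows, so rows that do not move let the fingers close. It gives the time, the measured TCP pose, the force, the opening and the grip force at its end, in the units of the state.
- ctrl.read_state(): the state, without advancing time (a new reading comes with each control period).
- cams.camera(name): name is "scene" or "side" or "wrist"; returns a dict with "image" (480x640x3 uint8, blue, green, red), "intrinsics" (3x3 intrinsics, pixels), "k1" (the pictures are not rectified: a ray, as slopes to the right and down, at radius r is drawn at 1 + k1 r^2 times it, then the intrinsics apply), "R" (3x3) and "t" (3): a world point X has camera coordinates R X + t; the wrist camera has in their place "tool_from_camera" (4x4, takes a point from camera to tool coordinates, whose origin is the TCP and whose axes are the flange's). Camera axes: x right, y down, z forward; pixel columns grow to the right and rows downward; lengths in m; the calibration is good to about 2 mm. A picture is of the moment at which its call begins: read the wrist's pose just before it. There is no depth.
- ctrl.finish_job(): hands the job in; it is judged then, once.
The state is a dict: "time": time; "joint_pos": joint angles; "joint_vel": joint speeds; "joint_efforts": joint torques, N m; "tool_pos": TCP position; "ee_rot": TCP orientation; "ft_force": force on the tool from outside, world axes, zero at the start; "ft_torque": the same for the moment, N m; "opening": opening from 0.0 (shut) to 1.0 (fully open); "gripper_force": force on a finger pad.
Only numpy, scipy, OpenCV 4.12 (cv2) and the standard library are available. Lean on these libraries where they do the work, as an engineer would, in place of code of your own. Each camera call takes 0.05 s, during which the arm holds its last target. There are 200 camera calls.

## Working session

There is one attempt and no reset: what is moved stays moved. The work goes in short steps, Python scripts to look and compute and a shell command to move; the robot and the scene stay as the last step left them, time stands still between calls to the robot, and variables do not carry over. Pictures are saved under pics/ and viewed, at most 10 in all, crops included, and the job is handed in when it is done.

```bash
ls; mkdir -p pics
cat > h.py <<'E'
import numpy as np, cv2
from rig import ctrl, cams
from scipy.spatial.transform import Rotation as Rn
def shot(name,fn):
    s=ctrl.read_state(); c=cams.camera(name)
    if name=="wrist":
        q=s["ee_rot"]; T=np.eye(4); T[:3,:3]=Rn.from_quat([q[1],q[2],q[3],q[0]]).as_matrix(); T[:3,3]=s["tool_pos"]
        W=np.linalg.inv(T@np.array(c["tool_from_camera"])); c["R"]=W[:3,:3]; c["t"]=W[:3,3]
    cv2.imwrite("pics/"+fn+".png",c["image"])
    np.savez("pics/"+fn+".npz",K=c["intrinsics"],k1=c["k1"],R=c["R"],t=c["t"])
    return c
def load(fn): return np.load("pics/"+fn+".npz")
def ray(c,px):
    K=np.array(c["K"] if "K" in c else c["intrinsics"]); d=(np.array(px,float)-K[:2,2])/[K[0,0],K[1,1]]
    k=float(c["k1"]); u=d.copy()
    for _ in range(30): u=d/(1+k*(u@u))
    R=np.array(c["R"]); t=np.array(c["t"]); return -R.T@t, R.T@np.array([u[0],u[1],1])
def atz(c,px,z):
    o,d=ray(c,px); return o+d*(z-o[2])/d[2]
def proj(c,X):
    K=np.array(c["K"] if "K" in c else c["intrinsics"]); p=np.array(c["R"])@np.array(X)+np.array(c["t"]); u=p[:2]/p[2]
    u=u*(1+float(c["k1"])*(u@u)); return K[:2,:2]@u+K[:2,2]
E
python3 - <<'E'
from h import *
a=shot("scene","s0");b=shot("side","d0")
for c in(a,b): print(-np.array(c["R"]).T@np.array(c["t"]),c["k1"])
s=ctrl.read_state();print(s["tool_pos"],s["ee_rot"],s["ft_force"],s["time"])
E
```

```text
pics
[1.11820435 0.12974874 1.05213889] -0.11325444513609606
[0.16934183 0.72432865 0.84738578] -0.16711697423052785
[ 0.14048766 -0.60855379  0.23836824] [-8.88046180e-04  9.93573164e-01  1.13188196e-01 -1.03770240e-04] [-0.51085624 -0.88945119  0.40726035] 0.1
```

View pics/s0.png

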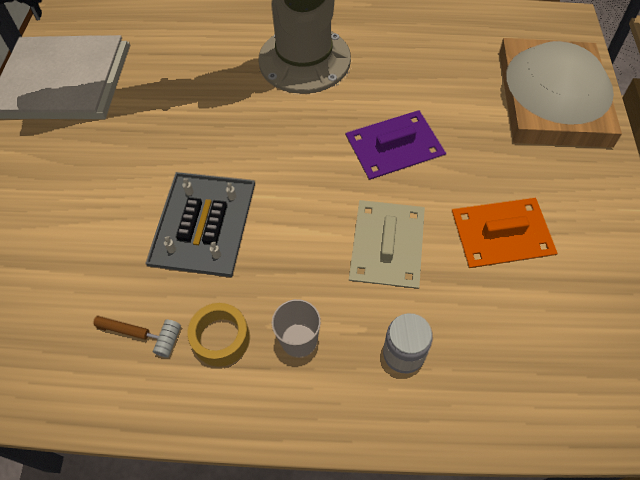

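View pics/d0.png

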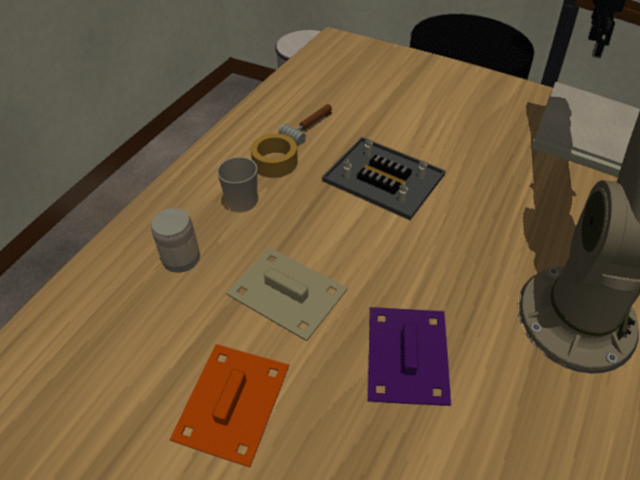

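Candidates for the cover in the scene picture are the pale plate (388,243), the orange plate (505,230) and the purple plate (396,143). I choose the pale one. The tray is at (202,224), and its four pin tips are near (187,183), (230,186), (168,240) and (214,246).

Run:
```python
from h import *
c=load("s0");d=load("d0")
def rep(n,P):
    P=np.array(P); print(n,P.round(4).tolist(),"mid",P.mean(0).round(4), "sides",[round(np.linalg.norm(P[i]-P[j]),4) for i,j in((0,1),(1,3),(3,2),(2,0))],
     "ang",np.degrees(np.arctan2(*(P[2]-P[0]+P[3]-P[1])[[1,0]])).round(2))
rep("cover s",[atz(c,p,.005)[:2] for p in((368,210.5),(419,213),(361.5,270.5),(409,276))])
rep("cover d",[atz(d,p,.005)[:2] for p in((332,290),(272,259),(303,324),(241,290))])
rep("tray corn s",[atz(c,p,.014)[:2] for p in((177,173),(254.5,180),(147,266),(232,276))])
rep("pins s",[atz(c,p,.055)[:2] for p in((186,181),(231,184),(168,238),(214,243.5))])
im=cv2.imread("pics/s0.png")
e=np.hstack([cv2.resize(im[190:295,335:435],(400,420),interpolation=3),cv2.resize(im[165:285,140:260],(400,400),interpolation=3).__class__(cv2.resize(im[165:285,140:260],(400,420),interpolation=3).shape,'uint8',cv2.resize(im[165:285,140:260],(400,420),interpolation=3).tobytes())])
cv2.imwrite("pics/crop.png",e)
```

```text
cover s [[0.4539, 0.1668], [0.4559, 0.2747], [0.596, 0.1558], [0.6046, 0.2504]] mid [0.5276 0.2119] sides [np.float64(0.1079), np.float64(0.1507), np.float64(0.095), np.float64(0.1426)] ang -6.93
cover d [[0.4481, 0.1665], [0.5907, 0.155], [0.459, 0.2604], [0.6027, 0.2499]] mid [0.5251 0.2079] sides [np.float64(0.1431), np.float64(0.0957), np.float64(0.144), np.float64(0.0945)] ang 83.05
tray corn s [[0.3771, -0.2559], [0.3904, -0.081], [0.6084, -0.2764], [0.6231, -0.1001]] mid [ 0.4997 -0.1784] sides [np.float64(0.1754), np.float64(0.2335), np.float64(0.1769), np.float64(0.2323)] ang -4.87
pins s [[0.4264, -0.2176], [0.4309, -0.1209], [0.5649, -0.2302], [0.5736, -0.1358]] mid [ 0.4989 -0.1761] sides [np.float64(0.0968), np.float64(0.1435), np.float64(0.0948), np.float64(0.1391)] ang -5.6
```

View pics/crop.png

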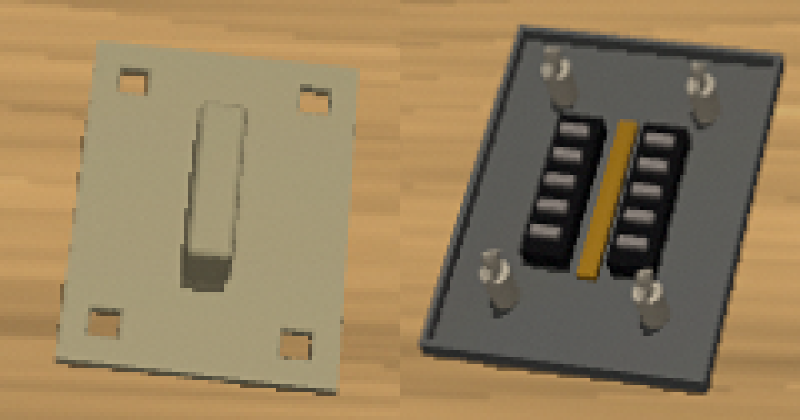

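The left crop shows the pale cover with its rib up and four holes. The right crop shows the tray with four standoffs. Cover is near (0.525, 0.208) at yaw -4.6°, tray near (0.499, -0.177) at yaw -5°. I'll go above the tray first, to look at it on the way.

```bash
python3 -m jog '{"angular":[[0,0,0.157],[0,0,0.157],[0,0,0],[0,0,0],[0,0,0],[0,0,0],[0,0,0],[0,0,0]],"xyz":[[0,0,-0.02],[0,0,-0.02],[0.0267,-0.0385,-0.02],[0.0267,-0.0385,0],[0.0267,-0.0385,0],[0.0267,-0.0385,0],[0.0267,-0.0385,0],[0.0267,-0.0385,0]],"hand":[0.085,0.085,0.085,0.085,0.085,0.085,0.085,0.085]}'
python3 -m jog '{"angular":[[0,0,0],[0,0,0],[0,0,0],[0,0,0],[0,0,0],[0,0,0],[0,0,0],[0,0,0]],"xyz":[[0.0267,-0.0385,0],[0.0267,-0.0385,0],[0.0267,-0.0385,0],[0.0267,-0.0385,0],[0.0267,-0.0385,0],[0.0267,-0.0385,0],[0,0,0],[0,0,0]],"hand":[0.085,0.085,0.085,0.085,0.085,0.085,0.085,0.085]}'
python3 - <<'E'
from h import *
c=shot("wrist","w0"); s=ctrl.read_state(); print(s["tool_pos"],s["ee_rot"],s["time"]); print(np.array(c["tool_from_camera"]).round(3),c["k1"])
for x in(-72,72):
  for y in(-48,48):
    p=Rn.from_euler("z",-5,degrees=True).apply([x/1e3,y/1e3,.034])+[.499,-.177,0]; print(proj(c,p).round(0),end=" ")
E
```

```text
time: 1.1
tool_pos: [0.3209, -0.3913, 0.299]
ee_rot: [-0.0, 0.999, -0.044, -0.0]
ft_force: [1.3, -0.7, -0.5]
opening: 0.992
gripper_force: 0.0
time: 2.1
tool_pos: [0.4995, -0.1772, 0.2989]
ee_rot: [0.0, 0.999, -0.044, -0.001]
ft_force: [-0.3, 0.9, -0.1]
opening: 0.996
gripper_force: 0.0
[ 0.49925609 -0.1778188   0.29898129] [ 1.58828725e-04  9.99014503e-01 -4.43823988e-02 -4.46447302e-04] 2.15
[[ 0.001 -0.956 -0.293  0.074]
 [ 1.     0.001  0.     0.   ]
 [ 0.    -0.293  0.956 -0.135]
 [ 0.     0.     0.     1.   ]] -0.06521413747698623
[370. 261.] [276. 261.] [375. 116.] [272. 116.]
```

View pics/w0.png

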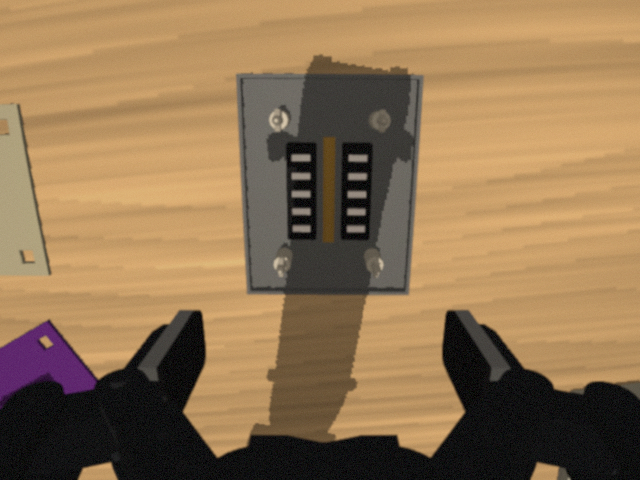

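The wrist view shows the tray squarely. Its rim corners are near (238,75), (422,76), (248,292) and (408,293), and its posts near (279,120), (380,120), (283,265) and (373,265). I'll fit the pose and check it on an enlarged crop.

```bash
cat >> h.py <<'E'
def fit(c,pts,px,x0):
    from scipy.optimize import least_squares
    f=lambda v:np.concatenate([proj(c,Rn.from_euler("z",v[2]).apply(p)+[v[0],v[1],0])-q for p,q in zip(pts,px)])
    r=least_squares(f,x0,loss="soft_l1"); return r.x,np.abs(r.fun).max()
E
python3 - <<'E'
from h import *
c=load("w0")
C=np.array([[115,90,14],[115,-90,14],[-115,90,14],[-115,-90,14]])/1e3
v,e=fit(c,C,[(238,74.5),(422,75.5),(248,292.5),(409,293.5)],[.499,-.177,-.087]);print(v,np.degrees(v[2]),e)
im=cv2.imread("pics/w0.png")
B=cv2.resize(im[90:300,230:430],None,fx=2.8,fy=2.8,interpolation=2)
B=np.clip(B.astype(float)*1.6,0,255).astype('uint8')
for x in(-72,72):
  for y in(-48,48):
    for z,col in((34,(0,0,255)),(55,(0,255,0))):
      p=proj(c,Rn.from_euler("z",v[2]).apply([x/1e3,y/1e3,z/1e3])+[v[0],v[1],0]);print(z,p.round(1))
      if z==34:
        q=[proj(c,Rn.from_euler("z",v[2]).apply([x/1e3+.009*np.cos(a),y/1e3+.009*np.sin(a),z/1e3])+[v[0],v[1],0]) for a in np.linspace(0,6.3,40)]
        cv2.polylines(B,[((np.array(q)-[229.5,89.5])*2.8).astype(int)],True,col,1)
      cv2.drawMarker(B,tuple(((p-[229.5,89.5])*2.8).astype(int)),col,0,8,1)
cv2.imwrite("pics/w0c.png",B)
E
```

```text
[ 0.49415656 -0.1830581  -0.09062567] -5.192468465922287 2.0739953341527553
34 [375.5 265. ]
55 [378.1 272.5]
34 [282.6 264.6]
55 [280.6 272.2]
34 [381.5 120.7]
55 [384.7 121.2]
34 [279.  120.2]
55 [276.5 120.7]
```

View pics/w0c.png

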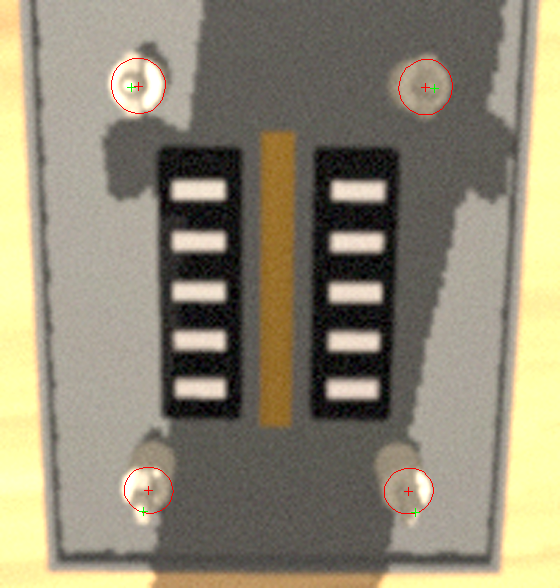

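The fit agrees with the posts to about 1 px, slightly to the right of them. I'll view the cover from the same relative pose so that the calibration bias cancels.

```bash
python3 -m jog '{"angular":[[0,0,0],[0,0,0],[0,0,0],[0,0,0],[0,0,0],[0,0,0],[0,0,0],[0,0,0]],"xyz":[[-0.0011,-0.0484,0],[-0.0011,-0.0484,0],[-0.0011,-0.0484,0],[-0.0011,-0.0484,0],[-0.0011,-0.0484,0],[-0.0011,-0.0484,0],[-0.0011,-0.0484,0],[-0.0011,-0.0484,0]],"hand":[0.085,0.085,0.085,0.085,0.085,0.085,0.085,0.085]}'
python3 -m jog '{"angular":[[0,0,0],[0,0,0]],"xyz":[[0,0,0],[0,0,0]],"hand":[0.085,0.085]}'
python3 - <<'E'
from h import *
P=np.array([[72,48,34],[72,-48,34],[-72,48,34],[-72,-48,34]])/1e3
v,e=fit(load("w0"),P,[(278.1,120.6),(378.8,120.2),(283.1,264.5),(373.8,263.4)],[.499,-.177,-.087]);print("tray",v,np.degrees(v[2]),e)
c=shot("wrist","w1")
im=c["image"]; cv2.imwrite("pics/w1v.png",np.clip(im[40:340,180:480].astype(float)*1.3,0,255).astype('uint8').repeat(2,0).repeat(2,1))
E
```

```text
time: 3.15
tool_pos: [0.5255, 0.2092, 0.2994]
ee_rot: [0.0, 0.999, -0.045, 0.0]
ft_force: [0.6, 0.2, -0.4]
opening: 0.998
gripper_force: 0.0
time: 3.4
tool_pos: [0.5254, 0.2081, 0.2991]
ee_rot: [0.001, 0.999, -0.045, -0.0]
ft_force: [0.0, -0.6, -0.3]
opening: 0.994
gripper_force: 0.0
tray [ 0.49461035 -0.18195566 -0.08124767] -4.655148695811007 1.290929693694693
```

View pics/w1v.png

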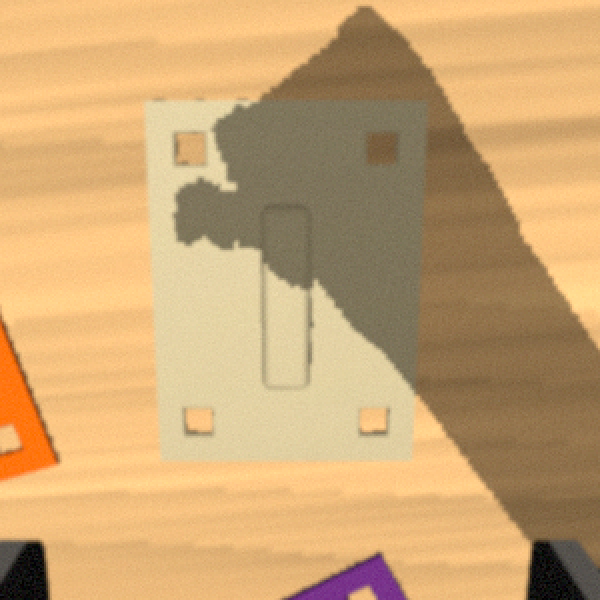

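The cover sits squarely in view. Its holes are at full-frame (275,114), (371,114), (279,250) and (367,250).

Run:
```python
from h import *
c=load("w1")
H=np.array([[72,48,5],[72,-48,5],[-72,48,5],[-72,-48,5],[95,70,5],[95,-70,5],[-95,70,5],[-95,-70,5]])/1e3
px=np.array([(191,149),(382,149),(199,421),(374,421),(146,101),(427,101),(161,461),(411.5,460.5)])/2+[179.8,39.8]
v,e=fit(c,H,px,[.525,.208,-.08]);print("cover",v,np.degrees(v[2]),e)
s=ctrl.read_state();print(s["tool_pos"],s["ee_rot"])
for n in("s0","d0"):
  print(n,[proj(load(n),Rn.from_euler("z",v[2]).apply(p)+[v[0],v[1],0]).round(1).tolist() for p in H[:4]])
```

```text
cover [ 0.52648219  0.20788196 -0.08896792] -5.097486601337066 0.6599484569082392
[0.52559649 0.20753586 0.29922174] [ 6.05136792e-04  9.98978114e-01 -4.51923767e-02  9.89853638e-05]
s0 [[408.4, 275.0], [360.5, 269.5], [413.1, 214.1], [367.9, 209.1]]
d0 [[241.3, 289.8], [271.0, 258.0], [302.5, 324.7], [330.9, 289.5]]
```

Run:
```python
from h import *
B=[]
for n,(x0,y0,x1,y1) in(("s0",(135,160,265,290)),("d0",(315,130,455,225))):
  c=load(n); im=cv2.imread(f"pics/{n}.png"); f=3
  b=cv2.resize(im[y0:y1,x0:x1],None,fx=f,fy=f,interpolation=2); b=np.clip(b*1.5,0,255).astype('uint8')
  for v,col in(((.4946,-.182,-.085),(0,0,255)),((.499,-.1765,-.087),(0,255,0))):
    T=lambda p:tuple(((proj(c,Rn.from_euler("z",v[2]).apply(np.array(p)/1e3)+[v[0],v[1],0])-[x0,y0]+.5)*f).astype(int).tolist())
    for x in(-72,72):
      for y in(-48,48): cv2.line(b,T([x,y,34]),T([x,y,55]),col,1)
    cv2.polylines(b,[np.array([T([115,90,14]),T([115,-90,14]),T([-115,-90,14]),T([-115,90,14])])],True,col,1)
  B.append(b)
h=max(x.shape[0] for x in B)
cv2.imwrite("pics/chk.png",np.hstack([cv2.copyMakeBorder(b,0,h-b.shape[0],0,0,0) for b in B])[:, :800])
```

```text
(no output)
```

View pics/chk.png

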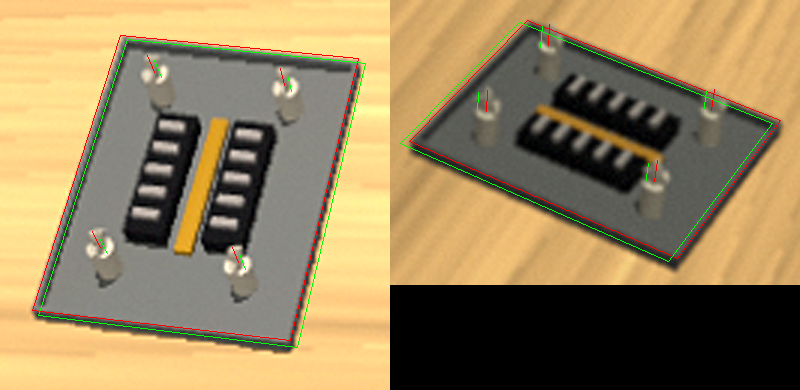

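The wrist fit (red) matches the rim and posts in both fixed views, so I take the tray as (0.495, -0.182) at yaw -5°. Now I descend and grasp the rib.

```bash
python3 -m jog '{"angular":[[0,0,0],[0,0,0],[0,0,0],[0,0,0],[0,0,0],[0,0,0],[0,0,0],[0,0,0]],"xyz":[[0.001,-0.0003,0.045],[0,0,0.045],[0,0,0.045],[0,0,0.045],[0,0,0.04],[0,0,0.03],[0,0,0.015],[0,0,0.005]],"hand":[0.085,0.085,0.085,0.085,0.085,0.085,0.07,0.06]}'
python3 -m jog '{"angular":[[0,0,0],[0,0,0],[0,0,0],[0,0,0],[0,0,0],[0,0,0],[0,0,0],[0,0,0]],"xyz":[[0,0,0.005],[0,0,0.003],[0,0,0],[0,0,0],[0,0,0],[0,0,0],[0,0,0],[0,0,0]],"hand":[0.05,0.045,0.02,0.015,0.015,0.015,0.015,0.015]}' 60
```

```text
time: 4.45
tool_pos: [0.5263, 0.2088, 0.0291]
ee_rot: [0.0, 0.999, -0.044, -0.0]
ft_force: [-0.1, 0.5, 0.9]
opening: 0.703
gripper_force: 0.0
time: 5.45
tool_pos: [0.5263, 0.2103, 0.022]
ee_rot: [-0.0, 0.999, -0.044, 0.0]
ft_force: [-1.1, -1.0, 5.7]
opening: 0.268
gripper_force: 59.8
```

```bash
python3 -m jog '{"angular":[[0,0,0],[0,0,0],[0,0,0],[0,0,0],[0,0,0],[0,0,0],[0,0,0],[0,0,0]],"xyz":[[0,0,-0.01],[0,0,-0.02],[0,0,-0.03],[0,0,-0.03],[0,0,-0.03],[0,0,-0.03],[0,0,0],[0,0,0]],"hand":[0.015,0.015,0.015,0.015,0.015,0.015,0.015,0.015]}' 110
python3 - <<'E'
from h import *
s=ctrl.read_state();print(s["tool_pos"],s["ee_rot"],s["ft_force"],s["ft_torque"])
c=shot("scene","s1");d=shot("side","d1");w=shot("wrist","w2")
B=[cv2.resize(x["image"][y0:y0+h,x0:x0+ww],(400,300),interpolation=2) for x,y0,x0,h,ww in((c,120,300,180,240),(d,150,180,180,240))]
cv2.imwrite("pics/hold.png",np.vstack([np.hstack(B),np.hstack([cv2.resize(w["image"],(400,300)),np.zeros((300,400,3),'uint8')])]))
E
```

```text
time: 6.45
tool_pos: [0.5255, 0.2099, 0.171]
ee_rot: [0.0, 0.999, -0.044, -0.0]
ft_force: [0.3, 0.0, -2.8]
opening: 0.257
gripper_force: 108.1
[0.52550415 0.20985633 0.17100594] [ 1.85830790e-04  9.99052356e-01 -4.35235285e-02 -2.42253222e-04] [ 0.29048137  0.03393574 -2.77250408] [-0.04162283 -0.04704336  0.00692961]
```

View pics/hold.png

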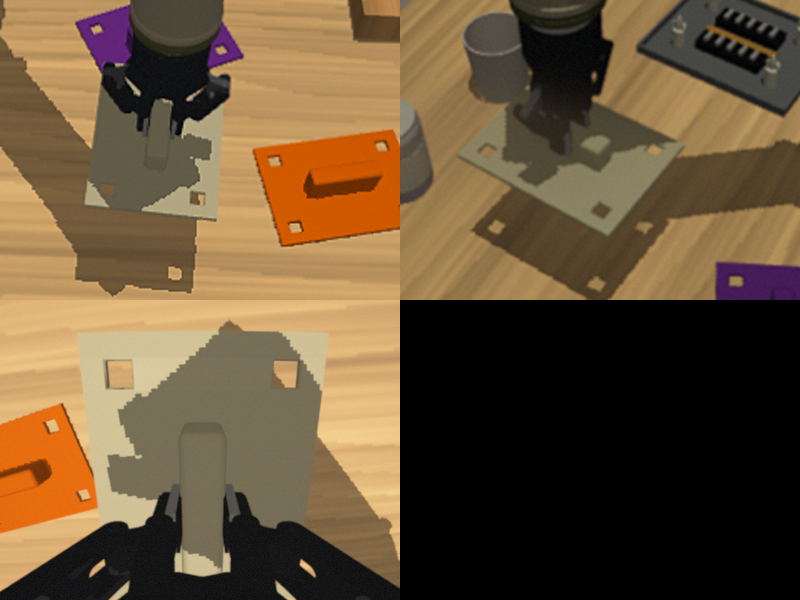

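The cover is held level by the rib. In the wrist view the front holes are at full-frame (192,118) and (458,118), and the front corners at (125,51) and (523,51). Next I work out the cover-to-tool offset and the travel.

Run:
```python
from h import *
from scipy.optimize import least_squares
c=load("w2"); im=cv2.imread("pics/w2.png")
# refine holes: square corners seen in the picture, by local template of gradient
H=np.array([[72,48,0],[72,-48,0],[95,70,0],[95,-70,0]])/1e3
px=[(191.5,119),(457,119),(125,53),(523,53)]
f=lambda v:np.concatenate([proj(c,Rn.from_euler("z",v[2]).apply(p)+[v[0],v[1],v[3]])-q for p,q in zip(H,px)])
r=least_squares(f,[.526,.209,-.088,.154]);print("free z",r.x,np.abs(r.fun).max())
f2=lambda v:f([*v,.154]); r=least_squares(f2,[.526,.209,-.088]);print("z=.154",r.x,r.fun.round(1))
g=cv2.cvtColor(im,6); print(g[119,160:225:2]); print(g[90:150:2,192])
```

```text
free z [ 0.52562147  0.20904701 -0.08607104  0.15105924] 0.24093042491074357
z=.154 [ 0.52535997  0.2090747  -0.08607622] [-2.4  1.   2.2  0.9 -3.8 -0.3  4.  -0.3]
[197 197 195 177 142 119  95 154 178 179 179 180 180 178 180 179 180 178
 177 179 176 174 179 177 176 174 174 198 200 203 204 201 204]
[193 196 181 159 177 187 187 182 178 174 170 170 173 175 178 178 178 176
 175 178 178 177 174 170 174 138 133 192 195 196]
```

```bash
python3 -m jog '{"angular":[[0,0,0],[0,0,0],[0,0,0],[0,0,0],[0,0,0],[0,0,0],[0,0,0],[0,0,0]],"xyz":[[0.0036,0.015,0],[0,0.03,0],[0,0.04,0],[0,0.04,0],[0,0.04,0],[0,0.04,0],[0,0.04,0],[0,0.04,0]],"hand":[0.015,0.015,0.015,0.015,0.015,0.015,0.015,0.015]}'
python3 -m jog '{"angular":[[0,0,0],[0,0,0],[0,0,0],[0,0,0],[0,0,0],[0,0,0],[0,0,0],[0,0,0]],"xyz":[[0,0.04,0],[0,0.04,0],[0,0.0272,0],[0,0,0.02],[0,0,0.02],[0,0,0.02],[0,0,0.01],[0,0,0]],"hand":[0.015,0.015,0.015,0.015,0.015,0.015,0.015,0.015]}'
python3 - <<'E'
from h import *
s=ctrl.read_state();print(s["tool_pos"],s["ee_rot"],s["ft_force"])
w=shot("wrist","w3");c=shot("scene","s2");d=shot("side","d2")
cv2.imwrite("pics/over.png",np.vstack([cv2.resize(np.clip(w["image"][60:240,100:580]*1.4,0,255).astype('uint8'),(800,300),interpolation=2),np.hstack([cv2.resize(np.clip(x["image"][y0:y0+120,x0:x0+160]*1.3,0,255).astype('uint8'),(400,300),interpolation=2) for x,y0,x0 in((c,160,125),(d,115,305))])]))
E
```

```text
time: 7.6
tool_pos: [0.504, -0.0767, 0.171]
ee_rot: [0.0, 0.999, -0.044, -0.0]
ft_force: [1.5, -0.6, -2.4]
opening: 0.26
gripper_force: 108.2
time: 8.6
tool_pos: [0.4946, -0.1813, 0.1007]
ee_rot: [-0.0, 0.999, -0.044, -0.001]
ft_force: [0.7, -1.3, -2.5]
opening: 0.257
gripper_force: 108.3
[ 0.49464688 -0.18129347  0.10069645] [-2.65717823e-04  9.99038370e-01 -4.38370778e-02 -7.58861678e-04] [ 0.71889863 -1.27838883 -2.48802448]
```

View pics/over.png

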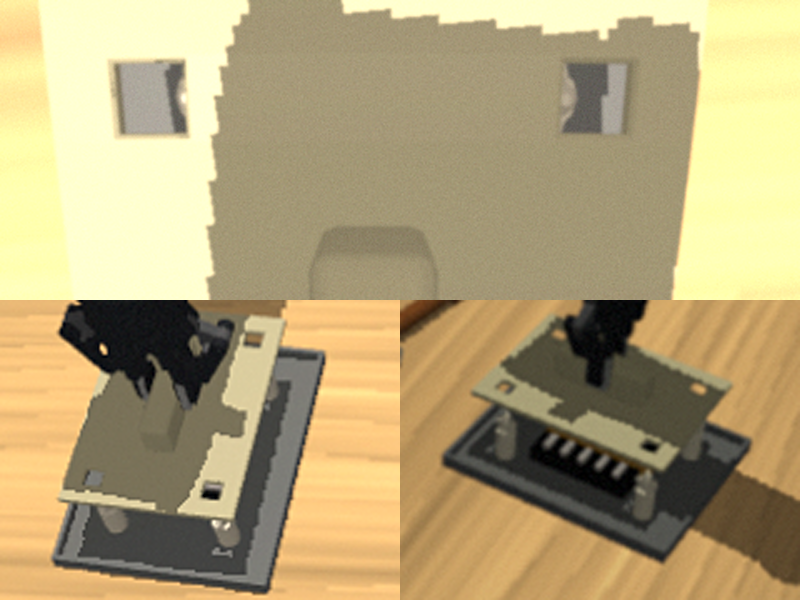

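Through the front holes I see the pin tips at about full-frame (211,119) and (440,119), with the hole centres at (191,118.5) and (458,118.5). Left and right are symmetric, so y is centred. I'll check x against the model.

Run:
```python
from h import *
c=load("w3")
for v in((.4946,-.182),(.4946+.002,-.182)):
  for y in(.048,-.048):
    q=Rn.from_euler("z",-.0872)
    print(v,y,"tip",proj(c,q.apply([.072,y,.055])+[v[0],v[1],0]).round(1),"shoulder",proj(c,q.apply([.072,y,.034])+[v[0],v[1],0]).round(1),"hole",proj(c,q.apply([.072,y,.081])+[v[0],v[1],0]).round(1))
```

```text
(0.4946, -0.182) 0.048 tip [211.3 119. ] shoulder [222.9 118.2] hole [192.7 120.3]
(0.4946, -0.182) -0.048 tip [437.8 119.1] shoulder [426.  118.3] hole [456.6 120.4]
(0.4966, -0.182) 0.048 tip [210.5 114.2] shoulder [222.2 113.9] hole [191.8 114.7]
(0.4966, -0.182) -0.048 tip [437.7 114.2] shoulder [425.9 113.9] hole [456.6 114.8]
```

The hole and pin agree to within 1 mm. Now I lower gently onto the barbs (expected TCP z about 0.066).

```bash
python3 -m jog '{"angular":[[0,0,0],[0,0,0],[0,0,0],[0,0,0],[0,0,0],[0,0,0],[0,0,0],[0,0,0]],"xyz":[[0,0,0.008],[0,0,0.008],[0,0,0.006],[0,0,0.003],[0,0,0.0015],[0,0,0.0015],[0,0,0.0015],[0,0,0]],"hand":[0.015,0.015,0.015,0.015,0.015,0.015,0.015,0.015]}'
python3 -m jog '{"angular":[[0,0,0],[0,0,0],[0,0,0],[0,0,0],[0,0,0],[0,0,0]],"xyz":[[0,0,0.001],[0,0,0.001],[0,0,0.001],[0,0,0.001],[0,0,0],[0,0,0]],"hand":[0.015,0.015,0.015,0.015,0.015,0.015]}'
```

```text
time: 9.75
tool_pos: [0.4953, -0.1809, 0.0718]
ee_rot: [-0.0, 0.999, -0.044, -0.0]
ft_force: [0.3, -0.1, -1.6]
opening: 0.256
gripper_force: 108.3
time: 10.5
tool_pos: [0.4953, -0.1809, 0.0678]
ee_rot: [-0.0, 0.999, -0.044, -0.0]
ft_force: [-0.9, 0.2, -2.6]
opening: 0.256
gripper_force: 108.5
```

```bash
python3 -m jog '{"angular":[[0,0,0],[0,0,0],[0,0,0],[0,0,0],[0,0,0]],"xyz":[[0,0,0.0007],[0,0,0.0007],[0,0,0.0007],[0,0,0],[0,0,0]],"hand":[0.015,0.015,0.015,0.015,0.015]}'
python3 -c "
from h import *
s=ctrl.read_state();print(s['ft_force'],s['ft_torque'])"
```

```text
time: 11.12
tool_pos: [0.4953, -0.181, 0.0658]
ee_rot: [0.0, 0.999, -0.044, -0.0]
ft_force: [-5.1, -0.3, 4.5]
opening: 0.257
gripper_force: 108.9
[-5.10944655 -0.2572968   4.46383732] [ 0.01593006  1.02129411 -0.01190977]
```

Contact comes at the expected height. The -5 N in x agrees with the 0.6 mm offset I saw, so I correct it.

```bash
python3 -m jog '{"angular":[[0,0,0],[0,0,0],[0,0,0]],"xyz":[[-0.0006,0,0],[0,0,0],[0,0,0]],"hand":[0.015,0.015,0.015]}'
python3 -c "
from h import *
s=ctrl.read_state();print(s['tool_pos'],s['ft_force'],s['ft_torque'])"
```

```text
time: 11.5
tool_pos: [0.495, -0.181, 0.0658]
ee_rot: [0.0, 0.999, -0.044, 0.0]
ft_force: [-3.4, -0.9, 5.0]
opening: 0.254
gripper_force: 109.0
[ 0.4949691  -0.180986    0.06583413] [-3.43578854 -0.94160511  4.9930115 ] [-0.06321743  0.73762804 -0.0300726 ]
```

```bash
python3 -m jog '{"angular":[[0,0,0],[0,0,0],[0,0,0]],"xyz":[[-0.001,0,0],[0,0,0],[0,0,0]],"hand":[0.015,0.015,0.015]}'
python3 -m jog '{"angular":[[0,0,0],[0,0,0],[0,0,0],[0,0,0],[0,0,0],[0,0,0]],"xyz":[[0,0,0.001],[0,0,0.001],[0,0,0.001],[0,0,0.001],[0,0,0],[0,0,0]],"hand":[0.015,0.015,0.015,0.015,0.015,0.015]}' 120
python3 -c "
from h import *
s=ctrl.read_state();print(s['tool_pos'],s['ee_rot'],s['ft_force'],s['ft_torque'])"
```

```text
time: 11.88
tool_pos: [0.4942, -0.1809, 0.0659]
ee_rot: [0.0, 0.999, -0.044, 0.0]
ft_force: [-0.0, -0.8, 3.1]
opening: 0.258
gripper_force: 109.0
time: 12.62
tool_pos: [0.4939, -0.1806, 0.0615]
ee_rot: [-0.0, 0.999, -0.043, 0.0]
ft_force: [0.7, -0.2, 1.0]
opening: 0.247
gripper_force: 117.8
[ 0.49392305 -0.18059295  0.06152756] [-1.82898305e-04  9.99054290e-01 -4.34796835e-02  9.53853121e-05] [ 0.69039906 -0.15580705  0.95328253] [-0.12375229 -0.17136363 -0.06251609]
```

```bash
python3 -m jog '{"angular":[[0,0,0],[0,0,0],[0,0,0],[0,0,0],[0,0,0],[0,0,0],[0,0,0]],"xyz":[[0,0,0.001],[0,0,0.001],[0,0,0.001],[0,0,0.001],[0,0,0.001],[0,0,0],[0,0,0]],"hand":[0.015,0.015,0.015,0.015,0.015,0.015,0.015]}'
python3 -c "
from h import *
s=ctrl.read_state();print(s['tool_pos'],s['ee_rot'],s['ft_force'],s['ft_torque'])"
```

```text
time: 13.5
tool_pos: [0.4935, -0.1807, 0.0566]
ee_rot: [-0.0, 0.999, -0.044, -0.0]
ft_force: [2.3, 0.7, -4.1]
opening: 0.256
gripper_force: 118.7
[ 0.49353854 -0.18072796  0.05656805] [-9.22741643e-05  9.99050350e-01 -4.35698541e-02 -2.39215132e-04] [ 2.31196152  0.71772577 -4.1318469 ] [-0.06454882 -0.36080214 -0.01777177]
```

```bash
python3 -m jog '{"angular":[[0,0,0],[0,0,0],[0,0,0],[0,0,0],[0,0,0]],"xyz":[[0,0,0.001],[0,0,0.001],[0,0,0.001],[0,0,0],[0,0,0]],"hand":[0.015,0.015,0.015,0.015,0.015]}'
python3 -c "
from h import *
s=ctrl.read_state();print(s['tool_pos'],s['ee_rot'],s['ft_force'],s['ft_torque'])"
```

```text
time: 14.12
tool_pos: [0.4937, -0.1808, 0.056]
ee_rot: [0.0, 0.999, -0.044, 0.0]
ft_force: [-10.1, 3.2, 22.4]
opening: 0.258
gripper_force: 122.5
[ 0.49374182 -0.18079728  0.05599949] [ 4.83886276e-04  9.99047909e-01 -4.36238138e-02  6.31509613e-05] [-10.06634224   3.17082732  22.37676263] [ 0.82320733  2.15507577 -0.02142369]
```

It hits a hard stop at TCP z = 0.056, which is the predicted home height. I unload, open and retreat, then verify.

```bash
python3 -m jog '{"angular":[[0,0,0],[0,0,0],[0,0,0],[0,0,0],[0,0,0],[0,0,0],[0,0,0],[0,0,0]],"xyz":[[0,0,-0.001],[0,0,-0.0012],[0,0,0],[0,0,0],[0,0,0],[0,0,0],[0,0,0],[0,0,0]],"hand":[0.015,0.015,0.03,0.045,0.05,0.06,0.06,0.06]}' 30
python3 -m jog '{"angular":[[0,0,0],[0,0,0],[0,0,0],[0,0,0],[0,0,0],[0,0,0],[0,0,0],[0,0,0]],"xyz":[[0,0,-0.01],[0,0,-0.02],[0,0,-0.03],[0,0,-0.04],[0,0,-0.04],[0,0,-0.04],[0,0,-0.03],[0,0,-0.03]],"hand":[0.06,0.06,0.06,0.06,0.06,0.06,0.06,0.06]}'
python3 - <<'E'
from h import *
ctrl.read_state()
w=shot("wrist","w4");c=shot("scene","s3");d=shot("side","d3")
B=np.vstack([np.hstack([cv2.resize(w["image"],(400,300)),cv2.resize(c["image"],(400,300))]),np.hstack([cv2.resize(np.clip(x["image"][y0:y0+120,x0:x0+160]*1.3,0,255).astype('uint8'),(400,300),interpolation=2) for x,y0,x0 in((c,160,125),(d,115,305))])])
cv2.imwrite("pics/fin.png",B)
E
```

```text
time: 15.12
tool_pos: [0.4938, -0.1808, 0.0559]
ee_rot: [-0.0, 0.999, -0.044, 0.0]
ft_force: [-0.1, -0.2, -0.8]
opening: 0.698
gripper_force: 0.0
time: 16.12
tool_pos: [0.4937, -0.1806, 0.298]
ee_rot: [0.0, 0.999, -0.043, 0.001]
ft_force: [0.4, -0.4, -0.5]
opening: 0.703
gripper_force: 0.0
```

View pics/fin.png

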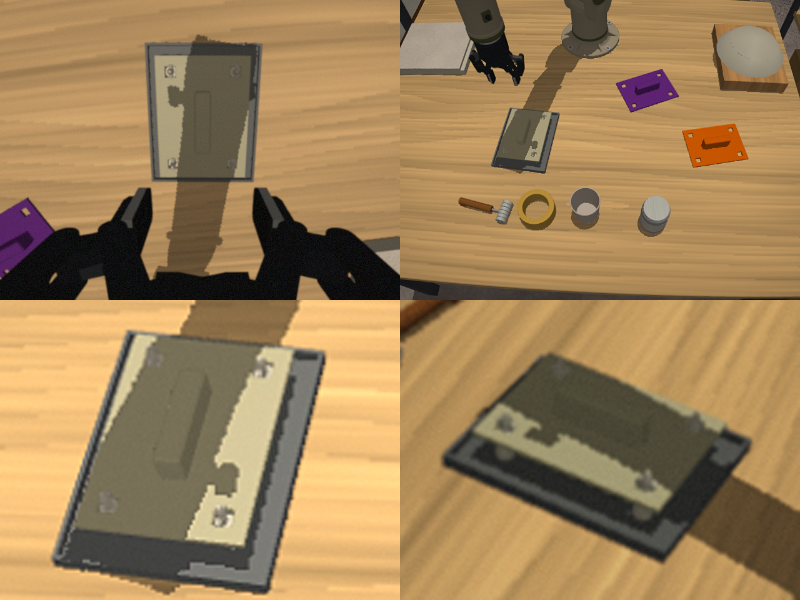

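All four pins stand through their holes, and the bystanders are where they were. I'll do one numeric check of the level, using the corner pixels read from this view.

Run:
```python
from h import *
for n,obs in(("d3",{(-95,70):(408.2,199),(95,70):(335,157),(-95,-70):(436.2,166),(95,-70):(364,137)}),("s3",{(95,70):(222,258.5),(95,-70):(155.5,251.5),(-95,70):(243,179.5),(-95,-70):(177,173)})):
  for p,o in obs.items():
    print(n,p,o,[proj(load(n),Rn.from_euler("z",-.0872).apply([p[0]/1e3,p[1]/1e3,z])+[.494,-.182,0]).round(1).tolist() for z in(.037,.047)])
```

```text
d3 (-95, 70) (408.2, 199) [[407.7, 199.0], [408.2, 195.6]]
d3 (95, 70) (335, 157) [[333.2, 167.3], [333.3, 164.0]]
d3 (-95, -70) (436.2, 166) [[435.1, 163.9], [435.7, 160.6]]
d3 (95, -70) (364, 137) [[364.0, 135.9], [364.2, 132.6]]
s3 (95, 70) (222, 258.5) [[221.8, 257.6], [220.9, 255.2]]
s3 (95, -70) (155.5, 251.5) [[154.2, 249.6], [152.8, 247.2]]
s3 (-95, 70) (243, 179.5) [[241.7, 179.2], [241.1, 176.5]]
s3 (-95, -70) (177, 173) [[178.8, 173.0], [177.7, 170.2]]
```

Seven of the eight corner readings fit the home height better than the resting-on-barbs height. The odd one, side (95,70), was my misreading of the shadow edge; the scene view puts that corner home too.

```bash
python3 -c "
from rig import ctrl; print(ctrl.finish_job())"
```

```text
the job is handed in; nothing more can be done
None
```

The cover was set gently onto the four standoffs, pressed down level to a hard stop at the expected home height, and released with all four pins through their holes; nothing else on the bench was touched, and the job was handed in at about 16 s.

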